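# Hang the padded headset on the long peg

## Robot

A 6-joint arm with a two-finger parallel gripper is mounted at the origin on the work surface. World frame = base frame: x ahead of the robot, y to its left, z up, the work surface at z = 0. Lengths are in m, angles in rad, forces in N, time in s.
With the tool pointing down it reaches from about 0.375 to 0.975 m from the base axis. Payload 3.8 kg.
Tool frame: the origin (TCP) lies between the finger pads; the fingertips stand 11 mm ahead of it and the grasp point (between the pads) lies 8 mm behind it; z points along the fingers, y is the line along which they close (so a half turn about z gives the same grasp; the last joint's range is limited). The gripper opens to 88 mm and grips with 3 to 60 N. Pads are 18 mm wide; open, the fingers measure 123 mm over their backs; the gripper's body (75 mm by 187 mm) begins 45 mm behind the grasp point.
Start: joints at [-1.22, 0.264, 1.604, -0, 1.274, -0.037], TCP at [0.255, -0.625, 0.224] pointing down, gripper open.
Joint ranges: [-2.63, 2.63], [-0.94, 2.18], [0.31, 2.57], [-1.31, 4.45], [0, 2.66], [-2.55, 2.55]. Speed limits (rad/s): [2.57, 2.57, 3.14, 3.14, 3.14, 3.14].

## Interface

Orientations are given as [roll, pitch, yaw] about the fixed x, y, z axes, in that order (R = Rz(yaw) Ry(pitch) Rx(roll)).
In Python, from station import readout, snapshot, camera_model, order gives the robot as it stands.
- The arm moves only by the tool play_rows, never from a script. Its argument "plan" is a list of rows, each a list of 3 entries, a list of its own where there are three numbers: the opening, from -1 (shut) to 1 (fully open), then the shift along the world's x, y, z in cm, then the turn about the world's z in rad. In form: [[fingers, [x, y, z], spin], ...]. A call has exactly 8 rows; each row is the pose to reach, as a shift and turn from the pose commanded when the call began; what a row does not reach only later rows make up. A row lasts 1/8 s, in which the tool goes at most 62.5 mm and 10.7 degrees, less where a joint would pass 70% of its speed; a pose out of reach is approached as far as the arm can. A call with a gripper value outside its range is refused whole. The fingers move at their own pace and stop on an object; the grip force is fixed at half the most. Time passes only in rows, so rows that repeat a pose let the fingers close, or fill a call up. It gives the time, the measured TCP pose, the force, the opening and the grip force at its end, in the units of the state.
- readout.sense(): the state, without advancing time (a new reading comes with each control period).
- snapshot(name): name is "side" or "top"; returns the picture (480x640x3 uint8, red, green, blue); there is no depth.
- camera_model(name): a dict with "mtx" (3x3 intrinsics, pixels), "R" (3x3) and "t" (3): a world point X has camera coordinates R X + t. Camera axes: x right, y down, z forward; pixel columns grow to the right and rows downward; lengths in m; the calibration is good to about 2 mm. A picture is of the moment at which its call begins. camera_model takes no time and is no camera call.
- order.sign_off(): hands the job in; it is judged then, once.
The state is a dict: "time": time; "joints": joint angles; "qd": joint speeds; "tau": joint torques, N m; "tool_pos": TCP position; "tool_rot": TCP orientation; "force": force on the tool from outside, world axes, zero at the start; "moment": the same for the moment, N m; "opening": finger opening in m; "grasp_force": force on a finger pad.
Only numpy, scipy, OpenCV 4.12 (cv2) and the standard library are available. Lean on these libraries where they do the work, as an engineer would, in place of code of your own. Each camera call takes 0.05 s, during which the arm holds its last target. There are 200 camera calls.

## Task

Pick up the headset that is standing on the rubber mat and hang it over the one long peg of the rail, like a hat on a hook: headband over the peg, one ear pad hanging on each side, square across the peg and on its straight shank between the board and the end knob, then let go so it hangs still. Leave the headset that already hangs on the rail and the light meter as they are.

Things in the scene. Friction and masses are not known exactly. Their poses are not given: they have to be found in the camera images.
- headset: Headset to hang: rigid black arch, 126 mm wide (y), 124 tall (z), 44 deep (x), 0.2 kg, front = back, standing on the mat on two ear pads 84 mm apart, 50 high. Origin: on the ground midway between them. Crown: firm grey cushion 30 (x) x 44 (y) mm, flat underside 106, top 124 mm above origin. Pinch it from above across its 30 mm, tips ending above its underside, which comes to rest on the peg.
- peg_long: Long one of three level oak pegs, 175 mm apart on an upright board, any of the three places; short ones stick out 62 mm. Fixed. Origin: on its axis at the board's face. Own x points into the board, z up; along -x (to the robot): round shank 22 mm thick, 100 long, then a knob 28 thick, 14 long. Axis 148 mm above the table; board top 2 mm above the shank's top, bottom 34 below the axis, open below.
- spare_headset: Similar but slimmer headset (38 mm deep, no grey cushion) already hanging over one of the short pegs; leave it. Origin: midway between the undersides of its ear pads; 126 mm wide (own y), crown underside 106 mm and top 121 mm above the origin.
- light_meter: Grey handheld light meter lying on the mat, 115 (own x) x 58 x 24 mm, with a white dome rising to 43 mm; leave it. Origin: centre of its underside.
Things that resemble listed ones, but are neither listed nor needed, are in the scene too. Leave any pink or turquoise look-alike of the headset alone.

How it is judged:
At the end, for the whole second after the job is handed in: The headset hangs still over the long peg, cushion on the shank, its origin 80 to 105 mm below the axis, 12 to 90 mm out from the board, within 35 mm sideways, square and upright within 20 degrees; spare headset and light meter within 30 mm of their starts (contact force between headset and peg_long above 0.5 N and x of headset in the frame of peg_long between -0.09 and -0.012 m and y of headset in the frame of peg_long between -0.035 and 0.035 m and z of headset in the frame of peg_long between -0.105 and -0.08 m and angle between the x axis of headset and the x axis of peg_long, either way round below 0.35 rad and angle between headset's own z axis and vertical below 0.35 rad and linear speed of headset below 0.03 m/s and distance of each of spare_headset, light_meter from where it was at the start of the episode below 0.03 m); the robot touches nothing.
It fails at once if the headset already hanging on the rail is shifted by more than 30 mm (distance of spare_headset from where it was at the start of the episode above 0.03 m).
It fails at once if the light meter is shifted by more than 30 mm (distance of light_meter from where it was at the start of the episode above 0.03 m).
It also fails if it takes over 43 s, if anything falls off the work surface, if the arm or the gripper's body presses on something with over 40 N, if the wrist force passes 120 N, or if a joint passes its speed limit or range.

## Working session

There is one attempt and no reset: what is moved stays moved. The work goes in short steps, Python scripts to look and compute and a tool call to move; the robot and the scene stay as the last step left them, time stands still between calls to the robot, and variables do not carry over. Pictures are saved under pics/ and viewed, at most 10 in all, crops included, and the job is handed in when it is done.

Besides the shell and the picture viewer there is one more tool, called in YAML: its name, and indented under it one key for each argument. play_rows: Moves the arm, as the interface text tells. Its arguments: {"type":"object","properties":{"plan":{"type":"array"}},"required":["plan"]}

```bash
mkdir -p pics; python3 - <<'E'
from station import readout, snapshot, camera_model
import cv2
for n in ("side","top"):
    cv2.imwrite(f"pics/{n}0.png",snapshot(n)[:,:,::-1]); m=camera_model(n); print(n,m["mtx"],m["R"],m["t"])
s=readout.sense();print(s["time"],s["tool_pos"],s["tool_rot"])
E
```

```text
side [[584.11425702   0.         315.48811119]
 [  0.         584.11425702 231.71739377]
 [  0.           0.           1.        ]] [[-0.99772024 -0.06517923 -0.01749267]
 [-0.02944315  0.65365001 -0.75622402]
 [ 0.06072418 -0.75398497 -0.65407892]] [ 0.44413378 -0.01432908  1.50129539]
top [[576.52811235   0.         316.81807839]
 [  0.         576.52811235 243.92977817]
 [  0.           0.           1.        ]] [[-0.01285704 -0.99991135  0.00346297]
 [-0.99726847  0.01257098 -0.0727844 ]
 [ 0.07273441 -0.0043893  -0.99734169]] [0.19860276 0.43668557 1.45818671]
0.1 [ 0.25500925 -0.62424819  0.22322058] [-3.13956226e+00 -9.84768920e-05  3.87761889e-01]
```

View pics/side0.png

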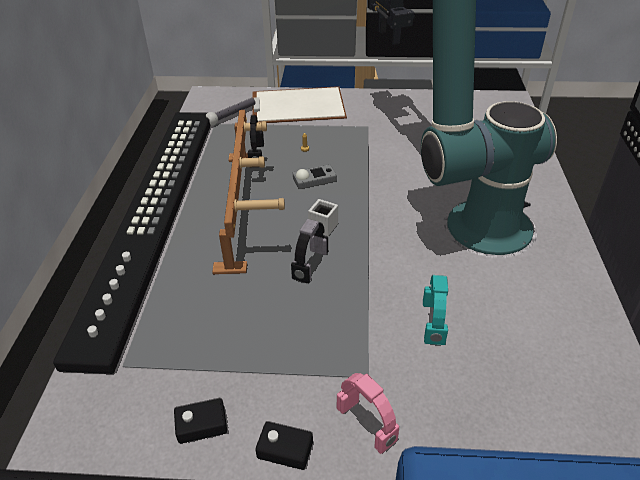

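View pics/top0.png

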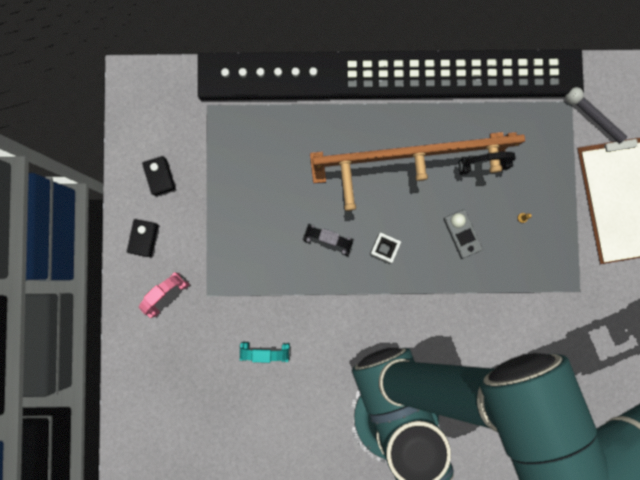

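Candidates for the headset (top view): the black one standing at (328,239), the black spare hanging on a short peg at (487,162), pink at (163,294) and turquoise at (265,353). By the description it is the black one with a grey cushion at (328,239), side (310,250). The long peg runs from (346,162) to (349,207). A white box stands close by at (385,247). I'll check this with one close crop.

```bash
python3 - <<'E'
import cv2,numpy as np
t=cv2.imread("pics/top0.png")[145:275,295:415]; s=cv2.imread("pics/side0.png")[185:295,215:345]
a=cv2.resize(t,(480,520),interpolation=cv2.INTER_CUBIC); b=cv2.resize(s,None,fx=2.4,fy=2.4,interpolation=cv2.INTER_CUBIC)
o=np.zeros((520,480+b.shape[1],3),np.uint8);o[:,:480]=a;o[:b.shape[0],480:]=b
cv2.imwrite("pics/crop0.png",o)
E
```

```text
(no output)
```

View pics/crop0.png

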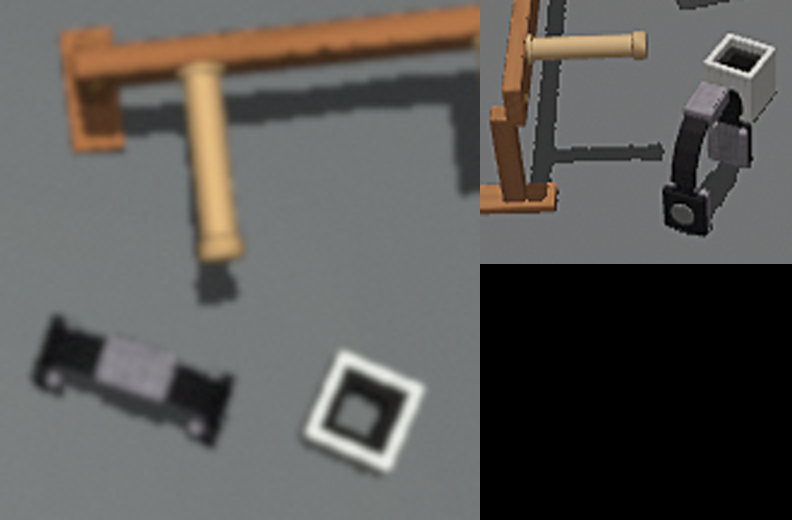

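The crop confirms the choice: a black arch with a grey cushion centred near top pixel (329,237), and the long peg with its knob at about (350,206). Next I measure both.

```bash
cat > h.py <<'E'
import cv2,numpy as np
from station import camera_model
def ray(n,px,z):
    m=camera_model(n); d=m["R"].T@np.linalg.inv(m["mtx"])@np.array([px[0],px[1],1.]); c=-m["R"].T@m["t"]
    return c+d*(z-c[2])/d[2]
def tri(a,b):
    P=[camera_model(n)["mtx"]@np.c_[camera_model(n)["R"],camera_model(n)["t"]] for n in("top","side")]
    X=cv2.triangulatePoints(P[0],P[1],np.array(a,float),np.array(b,float))[:,0]; return X[:3]/X[3]
def blob(img,lo,hi,roi,hsv=True):
    x0,y0,x1,y1=roi; c=img[y0:y1,x0:x1]; c=cv2.cvtColor(c,cv2.COLOR_BGR2HSV)
    m=cv2.inRange(c,np.array(lo),np.array(hi)); cs,_=cv2.findContours(m,cv2.RETR_EXTERNAL,cv2.CHAIN_APPROX_NONE)
    k=max(cs,key=cv2.contourArea); return k.reshape(-1,2)+[x0,y0]
E
python3 - <<'E'
from h import *
t=cv2.imread("pics/top0.png"); s=cv2.imread("pics/side0.png")
for p in [(329,237),(328,239),(349,185),(346,170),(300,250),(380,158)]: print(p,cv2.cvtColor(t[p[1]:p[1]+1,p[0]:p[0]+1],cv2.COLOR_BGR2HSV)[0,0])
# cushion: pinkish grey (high hue or R>=G) vs mat
g=t[215:265,298:362].astype(int); m=((g[:,:,2]-g[:,:,1]>1)&(g.sum(2)>240)).astype(np.uint8)
cs,_=cv2.findContours(m,0,cv2.CHAIN_APPROX_NONE);k=max(cs,key=cv2.contourArea).reshape(-1,2)+[298,215]
r=cv2.minAreaRect(k.astype(np.float32));print("cushion",r)
b=cv2.boxPoints(r);B=np.array([ray("top",p,.124) for p in b]);print(B.round(3),B.mean(0).round(4),[np.linalg.norm(B[i]-B[i-1]).round(3) for i in range(4)])
# peg: tan
h=blob(t,(10,60,120),(25,255,255),(335,155,362,215));print("peg bbox",h.min(0),h.max(0))
W=np.array([ray("top",p,.148)[:2] for p in h]);l=cv2.fitLine(W.astype(np.float32),2,0,.01,.01).ravel();pr=(W-l[2:])@l[:2]
print("line",l,"ends",l[2:]+l[:2]*pr.min(),l[2:]+l[:2]*pr.max(),np.ptp(pr))
# headset ear ends in side view, grey
hs=blob(s,(10,50,110),(25,255,255),(237,195,290,213));print("sidepeg",hs.min(0),hs.max(0))
E
```

```text
(329, 237) [137  13 139]
(328, 239) [135  11 140]
(349, 185) [ 17 111 215]
(346, 170) [ 18 108 224]
(300, 250) [ 84  10 126]
(380, 158) [ 12 149  77]
cushion ((328.4500427246094, 236.6500244140625), (18.34120750427246, 12.332881927490234), 18.43494987487793)
[[0.442 0.191 0.124]
 [0.469 0.181 0.124]
 [0.455 0.14  0.124]
 [0.427 0.15  0.124]] [0.4482 0.1657 0.124 ] [np.float64(0.043), np.float64(0.029), np.float64(0.043), np.float64(0.029)]
peg bbox [335 155] [361 209]
line [0.999671   0.02565103 0.58622676 0.11905123] ends [0.50996662 0.11709444] [0.63945552 0.12041705] 0.12953152565112283
sidepeg [237 198] [283 208]
```

```bash
python3 - <<'E'
from h import *
t=cv2.imread("pics/top0.png"); s=cv2.imread("pics/side0.png")
c=cv2.cvtColor(t,cv2.COLOR_BGR2HSV)
pts=[];
for y in range(163,214):
    xs=[x for x in range(335,365) if 8<c[y,x,0]<26 and c[y,x,1]>60 and c[y,x,2]>150]
    if len(xs)>3: pts.append((np.mean(xs),y)); e=(y,len(xs))
    else: print(y,len(xs))
print(e)
W=np.array([ray("top",p,.150)[:2] for p in pts]);l=cv2.fitLine(W.astype(np.float32),2,0,.01,.01).ravel()
l=l*np.array([np.sign(l[0])]*2+[1,1]);print("axis ang",np.arctan2(l[1],l[0]),"pts",W[0],W[-1])
# knob end / face from side view: tan extents along the peg row
print(ray("top",(pts[-1][0],e[0]+.5),.150))
cs=cv2.cvtColor(s,cv2.COLOR_BGR2HSV)
for y in range(196,212): 
    xs=[x for x in range(236,295) if 8<cs[y,x,0]<26 and cs[y,x,1]>50 and cs[y,x,2]>120]
    print(y,(min(xs),max(xs)) if xs else None,end=' ')
# board front top edge: lower row of brown just above peg
for x in (330,335,370,390,400):
    ys=[y for y in range(135,180) if c[y,x,0]<16 and c[y,x,1]>110 and c[y,x,2]>60]
    print("\nboard",x,min(ys),max(ys),ray("top",(x,max(ys)+.5),.161)[:2],[tuple(c[y,x]) for y in (max(ys)-4,max(ys)-2,max(ys))] )
# cushion in side
g=s[215:245,295:330].astype(int); m=((g[:,:,2]-g[:,:,1]>1)&(g.sum(2)>240)).astype(np.uint8)
k=max(cv2.findContours(m,0,cv2.CHAIN_APPROX_NONE)[0],key=cv2.contourArea).reshape(-1,2)+[295,215];r=cv2.minAreaRect(k.astype(np.float32));print(r, ray("side",r[0],.122))
E
```

```text
209 0
210 0
211 0
212 0
213 0
(208, 8)
axis ang 0.10149633689397572 pts [0.61897915 0.12620852] [0.51247294 0.11627917]
[0.51129796 0.11629913 0.15      ]
196 None 197 None 198 (279, 283) 199 (266, 283) 200 (238, 283) 201 (237, 283) 202 (236, 283) 203 (236, 283) 204 (236, 283) 205 (236, 283) 206 (236, 283) 207 (236, 254) 208 None 209 None 210 None 211 None 
board 330 156 164 [0.61348839 0.16061369] [(np.uint8(12), np.uint8(152), np.uint8(171)), (np.uint8(12), np.uint8(152), np.uint8(114)), (np.uint8(13), np.uint8(148), np.uint8(62))]

board 335 155 164 [0.61334736 0.14897862] [(np.uint8(13), np.uint8(150), np.uint8(165)), (np.uint8(13), np.uint8(150), np.uint8(102)), (np.uint8(13), np.uint8(118), np.uint8(65))]

board 370 152 160 [0.6217927 0.0673286] [(np.uint8(13), np.uint8(152), np.uint8(173)), (np.uint8(13), np.uint8(151), np.uint8(115)), (np.uint8(12), np.uint8(140), np.uint8(62))]

board 390 149 158 [0.62594957 0.02063318] [(np.uint8(13), np.uint8(154), np.uint8(177)), (np.uint8(12), np.uint8(152), np.uint8(114)), (np.uint8(12), np.uint8(116), np.uint8(66))]

board 400 148 157 [ 0.62802918 -0.00272777] [(np.uint8(13), np.uint8(155), np.uint8(173)), (np.uint8(13), np.uint8(151), np.uint8(108)), (np.uint8(12), np.uint8(122), np.uint8(65))]
((309.46148681640625, 224.8076629638672), (11.648704528808594, 19.137157440185547), 33.6900634765625) [0.44635357 0.15912741 0.122     ]
```

Peg origin ≈ (0.623, 0.127), yaw 0.10. Headset ≈ (0.447, 0.164), yaw -0.325, so I need tool yaw ≈ 1.246. That means a shift of (19.2, 78.8) cm and a turn of +0.86.

play_rows:
  plan:
    - [0.3,[1.5,6,1],0.12]
    - [0.3,[3,12,1.5],0.24]
    - [0.3,[4.5,18,2],0.36]
    - [0.3,[6,24,2],0.48]
    - [0.3,[7.5,30,2],0.6]
    - [0.3,[9,36,2],0.7]
    - [0.3,[10.5,42,2],0.8]
    - [0.3,[12,48,2],0.86]

```text
time: 1.1
tool_pos: [0.3751, -0.1429, 0.2442]
tool_rot: [3.141, -0.0, 1.249]
force: [0.9, 0.4, -0.1]
opening: 0.0575
grasp_force: 0.0
```

play_rows:
  plan:
    - [0.3,[1.5,6,0],0]
    - [0.3,[3,12,0],0]
    - [0.3,[4.5,18,0],0]
    - [0.3,[6,24,-1],0]
    - [0.3,[7.2,30.8,-3],0]
    - [0.3,[7.2,30.8,-6],0]
    - [0.3,[7.2,30.8,-8],0]
    - [0.3,[7.2,30.8,-8],0]

```text
time: 2.1
tool_pos: [0.4452, 0.1629, 0.1621]
tool_rot: [-3.137, 0.003, 1.249]
force: [-0.3, -0.2, -0.4]
opening: 0.0574
grasp_force: 0.0
```

```bash
python3 - <<'E'
from station import readout, snapshot
import cv2,numpy as np
s=readout.sense();print(s["time"],s["tool_pos"],s["tool_rot"],s["opening"],s["force"])
a=snapshot("top")[170:290,270:410,::-1];b=snapshot("side")[130:290,230:390,::-1]
a=cv2.resize(a,(400,343),interpolation=cv2.INTER_CUBIC);b=cv2.resize(b,(343,343),interpolation=cv2.INTER_CUBIC)
cv2.imwrite("pics/c1.png",np.hstack([a,b]))
E
```

```text
2.1 [0.44519117 0.16287994 0.16208084] [-3.13734982e+00  3.03168169e-03  1.24859438e+00] 0.05740165216162934 [-0.31335064 -0.2475182  -0.35719627]
```

View pics/c1.png

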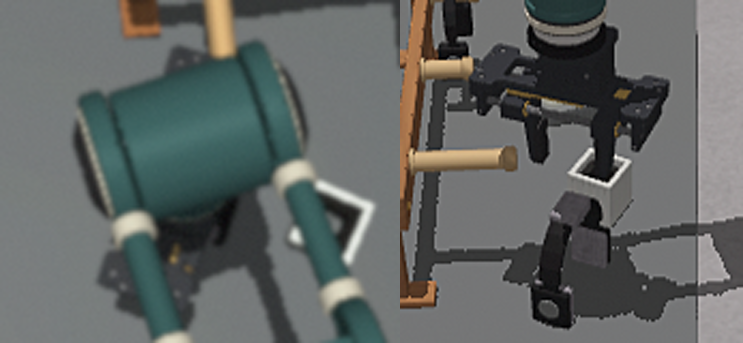

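The picture shows the fingers straddling the cushion (side crop about (577,208)) and pointing at it from above. The knob is clear. I go down and grip.

play_rows:
  plan:
    - [0.3,[0.1,0.1,-1.5],0]
    - [0.3,[0.1,0.1,-3],0]
    - [0.3,[0.1,0.1,-4.1],0]
    - [0.3,[0.1,0.1,-4.1],0]
    - [-0.6,[0.1,0.1,-4.1],0]
    - [-0.6,[0.1,0.1,-4.1],0]
    - [-0.6,[0.1,0.1,-4.1],0]
    - [-0.6,[0.1,0.1,-4.1],0]

```text
time: 3.2
tool_pos: [0.4484, 0.1642, 0.1237]
tool_rot: [3.141, -0.0, 1.248]
force: [0.1, -0.0, -0.8]
opening: 0.0193
grasp_force: 0.0
```

```bash
python3 - <<'E'
from station import readout, snapshot
import cv2,numpy as np
s=readout.sense();print(s["time"],s["tool_pos"],s["opening"],s["grasp_force"])
a=snapshot("top")[170:290,270:410,::-1];b=snapshot("side")[150:290,250:390,::-1]
cv2.imwrite("pics/s2.png",snapshot("side")[:,:,::-1])
a=cv2.resize(a,(340,291),interpolation=cv2.INTER_CUBIC);b=cv2.resize(b,(460,460),interpolation=cv2.INTER_CUBIC)
o=np.zeros((460,800,3),np.uint8);o[:291,:340]=a;o[:,340:]=b
cv2.imwrite("pics/c2.png",o)
E
```

```text
3.2 [0.44843514 0.16419959 0.12371119] 0.019315338093562975 0.0
```

View pics/c2.png

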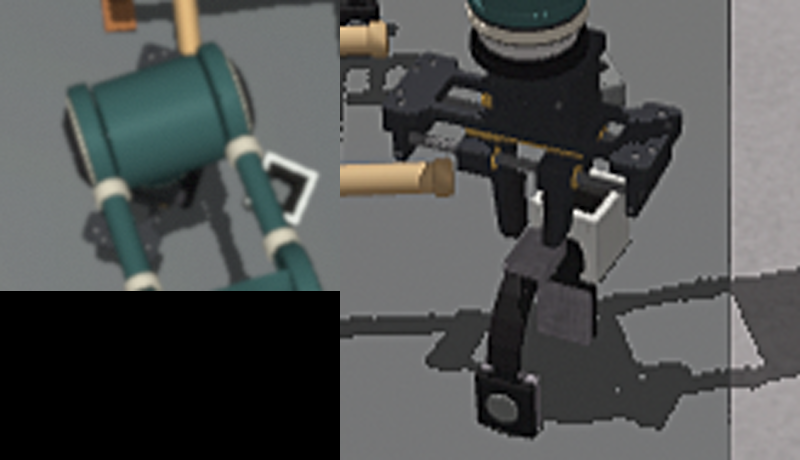

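```bash
python3 - <<'E'
from h import *
def proj(n,X):
    m=camera_model(n);p=m["mtx"]@(m["R"]@np.array(X)+m["t"]);return (p[:2]/p[2]).round(1)
print("tri cushion",tri((328.45,236.65),(309.46,224.8)))
for z in (.1127,.106,.124): print(z,[proj(n,(.4484,.1642,z)) for n in("side","top")])
x,y=np.array([.9476,-.319]),np.array([.319,.9476])
c=np.array([.4475,.1645])
print("cushion corners proj",[proj("side",(*(c+a*.015*x+b*.022*y),.124)) for a in(-1,1) for b in(-1,1)])
def cush(im):
    g=im[210:250,295:330].astype(int); m=((g[:,:,2]-g[:,:,1]>1)&(g.sum(2)>240)&(g.sum(2)<600)).astype(np.uint8)
    k=max(cv2.findContours(m,0,cv2.CHAIN_APPROX_NONE)[0],key=cv2.contourArea).reshape(-1,2)+[295,210]
    return k.min(0),k.max(0),cv2.boxPoints(cv2.minAreaRect(k.astype(np.float32))).round(1).tolist()
for f in("side0","s2"): print(f,cush(cv2.imread(f"pics/{f}.png")))
E
```

```text
tri cushion [0.44680041 0.16578732 0.12773737]
0.1127 [array([308.5, 229.3]), array([329., 237.])]
0.106 [array([308.6, 231.6]), array([328.9, 237.2])]
0.124 [array([308.4, 225.6]), array([329.1, 236.6])]
cushion corners proj [array([318.5, 221.4]), array([311.1, 233.2]), array([306.5, 218.4]), array([298.8, 230. ])]
side0 (array([300, 213]), array([318, 233]), [[299.29998779296875, 229.5], [310.5, 212.6999969482422], [320.20001220703125, 219.1999969482422], [309.0, 236.0]])
s2 (array([306, 211]), array([311, 220]), [[306.0, 220.0], [311.0, 211.0], [314.0, 212.6999969482422], [309.0, 221.6999969482422]])
```

```bash
python3 - <<'E'
from h import *
a=cv2.imread("pics/side0.png");b=cv2.imread("pics/s2.png")
for n,(x0,y0,x1,y1) in dict(ear=(290,255,314,283),arch=(296,240,310,258),box=(325,203,340,225)).items():
    r=cv2.matchTemplate(b[y0-15:y1+15,x0-15:x1+15],a[y0:y1,x0:x1],cv2.TM_CCOEFF_NORMED);_,v,_,p=cv2.minMaxLoc(r);print(n,v,p[0]-15,p[1]-15)
c=np.hstack([cv2.resize(i[180:290,270:350],(400,550),interpolation=cv2.INTER_NEAREST) for i in(a,b)]);cv2.imwrite("pics/c3.png",c)
E
```

```text
ear 0.8894160389900208 0 0
arch 0.8523850440979004 0 1
box 0.7265527844429016 0 0
```

View pics/c3.png

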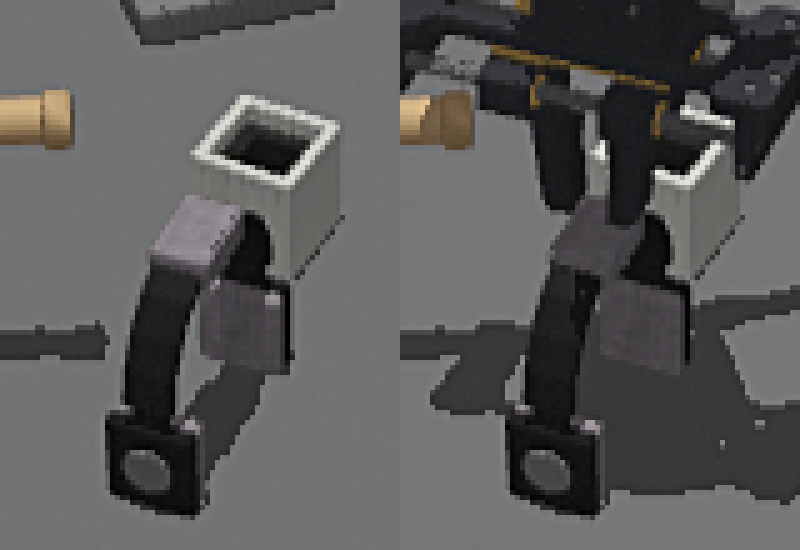

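The crop shows the headset unmoved. The fingers closed to 19 mm with their tips (about (310,222) in the side view) just above the cushion, so they sit higher than the numbers imply. I reopen, go 8 mm lower and close again.

play_rows:
  plan:
    - [0.3,[0,0,0],0]
    - [0.3,[0,0,0],0]
    - [0.3,[0,0,-0.4],0]
    - [0.3,[0,0,-0.8],0]
    - [-0.6,[0,0,-0.8],0]
    - [-0.6,[0,0,-0.8],0]
    - [-0.6,[0,0,-0.8],0]
    - [-0.6,[0,0,-0.8],0]

```text
time: 4.35
tool_pos: [0.4483, 0.1642, 0.1155]
tool_rot: [3.141, -0.0, 1.248]
force: [-0.2, -0.3, 0.7]
opening: 0.0199
grasp_force: 0.0
```

```bash
python3 - <<'E'
from station import readout, snapshot
import cv2,numpy as np
s=readout.sense();print(s["time"],s["tool_pos"],s["opening"],s["grasp_force"],s["joints"])
b=snapshot("side")[:,:,::-1];cv2.imwrite("pics/s3.png",b);t=snapshot("top")[:,:,::-1];cv2.imwrite("pics/t3.png",t)
cv2.imwrite("pics/c4.png",np.hstack([cv2.resize(t[180:280,290:370],(400,500),interpolation=cv2.INTER_NEAREST),cv2.resize(b[160:260,270:350],(400,500),interpolation=cv2.INTER_NEAREST)]))
E
```

```text
4.35 [0.44834105 0.16415062 0.11553765] 0.01990167457390422 0.0 [ 2.98811906e-01 -1.44584172e-02  2.12800029e+00 -2.72432210e-05
  1.02779947e+00  6.21774703e-01]
```

View pics/c4.png

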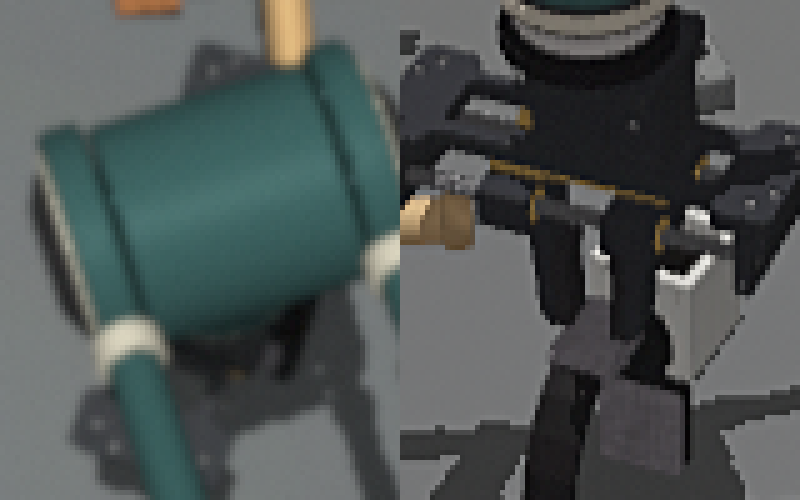

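The tips are drawn over the cushion's top face at side pixels (303,224) and (316,228), so they are really at z ≈ 0.125, about 20 mm above the readout. I reopen, lower another 13 mm and close, checking force and opening.

play_rows:
  plan:
    - [0.3,[0,0,0.2],0]
    - [0.3,[0,0,0.2],0]
    - [0.3,[0,0,-0.4],0]
    - [0.3,[0,0,-0.9],0]
    - [0.3,[0,0,-1.3],0]
    - [-0.6,[0,0,-1.3],0]
    - [-0.6,[0,0,-1.3],0]
    - [-0.6,[0,0,-1.3],0]

```text
time: 5.45
tool_pos: [0.4484, 0.1642, 0.1026]
tool_rot: [3.141, -0.0, 1.248]
force: [-1.3, -0.2, -0.4]
opening: 0.0296
grasp_force: 30.4
```

```bash
python3 - <<'E'
from station import readout, snapshot
import cv2,numpy as np
s=readout.sense();print(s["time"],s["tool_pos"],s["opening"],s["grasp_force"],s["force"])
b=snapshot("side")[:,:,::-1];cv2.imwrite("pics/s4.png",b);cv2.imwrite("pics/c5.png",cv2.resize(b[160:280,240:360],(600,600),interpolation=cv2.INTER_NEAREST))
E
```

```text
5.45 [0.44841028 0.16417544 0.10260469] 0.029550804371915537 30.3948837518692 [-1.29554292 -0.2035039  -0.39699715]
```

Gripped: 29.6 mm opening, 30 N. I lift, and while still in front of the knob I turn by +0.42.

play_rows:
  plan:
    - [-0.6,[0,0,2],0]
    - [-0.6,[0,0,5],0]
    - [-0.6,[0,0,9],0]
    - [-0.6,[0,0,13],0]
    - [-0.6,[0,0,17],0.12]
    - [-0.6,[0,-1,19.5],0.24]
    - [-0.6,[0,-2,20],0.36]
    - [-0.6,[0,-3,20],0.42]

```text
time: 6.5
tool_pos: [0.4482, 0.1339, 0.3028]
tool_rot: [3.141, -0.0, 1.67]
force: [0.2, 1.0, -2.5]
opening: 0.0295
grasp_force: 29.9
```

play_rows:
  plan:
    - [-0.6,[2,-0.3,0],0]
    - [-0.6,[5,-0.5,0],0]
    - [-0.6,[8,-1,0],0]
    - [-0.6,[11,-1.3,0],0]
    - [-0.6,[12,-1.3,0],0]
    - [-0.6,[12,-1.3,-1],0]
    - [-0.6,[12,-1.3,-2],0]
    - [-0.6,[12,-1.3,-2],0]

```text
time: 7.5
tool_pos: [0.5665, 0.1212, 0.2806]
tool_rot: [-3.138, 0.0, 1.668]
force: [0.4, -0.5, -2.6]
opening: 0.0299
grasp_force: 29.9
```

```bash
python3 - <<'E'
from station import readout, snapshot
import cv2,numpy as np
s=readout.sense();print(s["time"],s["tool_pos"],s["tool_rot"],s["opening"],s["grasp_force"],s["force"])
b=snapshot("side")[:,:,::-1];cv2.imwrite("pics/s5.png",b);t=snapshot("top")[:,:,::-1];cv2.imwrite("pics/t5.png",t)
cv2.imwrite("pics/c6.png",np.hstack([cv2.resize(t[110:250,290:400],(393,500),interpolation=cv2.INTER_CUBIC),cv2.resize(b[110:250,200:310],(393,500),interpolation=cv2.INTER_CUBIC)]))
E
```

```text
7.5 [0.56649335 0.12115264 0.28057041] [-3.13824799e+00  1.32587168e-04  1.66811896e+00] 0.029913848904587394 29.89934206008911 [ 0.38118989 -0.49337104 -2.60982127]
```

View pics/c6.png

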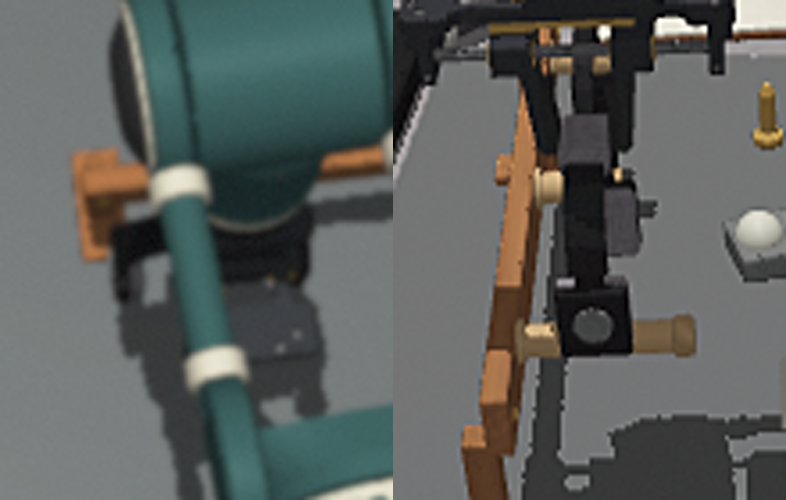

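The side view shows the headset held square above the shank, with the near ear at (256,201) and clear of the board and knob. I lower it over the peg.

play_rows:
  plan:
    - [-0.6,[0,0,-1.5],0]
    - [-0.6,[0,0,-3.5],0]
    - [-0.6,[0,0,-5.5],0]
    - [-0.6,[0,0,-7.5],0]
    - [-0.6,[0,0,-9.5],0]
    - [-0.6,[0,0,-11],0]
    - [-0.6,[0,0,-11.5],0]
    - [-0.6,[0,0,-11.5],0]

```text
time: 8.6
tool_pos: [0.5683, 0.1211, 0.1673]
tool_rot: [-3.141, 0.0, 1.668]
force: [0.1, -0.2, -2.4]
opening: 0.0295
grasp_force: 29.9
```

play_rows:
  plan:
    - [-0.6,[0,0,-0.2],0]
    - [-0.6,[0,0,-0.4],0]
    - [-0.6,[0,0,-0.6],0]
    - [-0.6,[0,0,-0.8],0]
    - [-0.6,[0,0,-0.9],0]
    - [-0.6,[0,0,-0.9],0]
    - [-0.6,[0,0,-0.9],0]
    - [-0.6,[0,0,-0.9],0]

```text
time: 9.6
tool_pos: [0.5683, 0.1211, 0.1585]
tool_rot: [3.141, -0.0, 1.668]
force: [-0.3, 0.5, -2.6]
opening: 0.0296
grasp_force: 29.9
```

Still carrying the weight. A few more millimetres.

play_rows:
  plan:
    - [-0.6,[0,0,-0.1],0]
    - [-0.6,[0,0,-0.2],0]
    - [-0.6,[0,0,-0.25],0]
    - [-0.6,[0,0,-0.3],0]
    - [-0.6,[0,0,-0.3],0]
    - [-0.6,[0,0,-0.3],0]
    - [-0.6,[0,0,-0.3],0]
    - [-0.6,[0,0,-0.3],0]

```text
time: 10.6
tool_pos: [0.5683, 0.1211, 0.1555]
tool_rot: [3.141, -0.0, 1.668]
force: [-0.8, 0.0, -3.0]
opening: 0.0297
grasp_force: 29.9
```

play_rows:
  plan:
    - [-0.6,[0,0,-0.1],0]
    - [-0.6,[0,0,-0.1],0]
    - [-0.6,[0,0,-0.2],0]
    - [-0.6,[0,0,-0.2],0]
    - [-0.6,[0,0,-0.3],0]
    - [-0.6,[0,0,-0.3],0]
    - [-0.6,[0,0,-0.3],0]
    - [-0.6,[0,0,-0.3],0]

```text
time: 11.6
tool_pos: [0.5683, 0.1211, 0.1524]
tool_rot: [3.142, 0.0, 1.668]
force: [-0.1, -0.3, -2.5]
opening: 0.0298
grasp_force: 29.9
```

```bash
python3 - <<'E'
from station import readout, snapshot
import cv2,numpy as np
s=readout.sense();print(s["time"],s["tool_pos"],s["opening"],s["grasp_force"],s["force"],s["moment"])
b=snapshot("side")[:,:,::-1];t=snapshot("top")[:,:,::-1]
cv2.imwrite("pics/s7.png",b);cv2.imwrite("pics/c7.png",np.hstack([cv2.resize(t[130:240,300:390],(368,450),interpolation=cv2.INTER_CUBIC),cv2.resize(b[150:260,210:310],(409,450),interpolation=cv2.INTER_CUBIC)]))
E
```

```text
11.6 [0.56829192 0.12110119 0.15244105] 0.029847472161605163 29.899181127548218 [-0.13539933 -0.2632506  -2.53065838] [-0.03716939 -0.07699134  0.00290883]
```

View pics/c7.png

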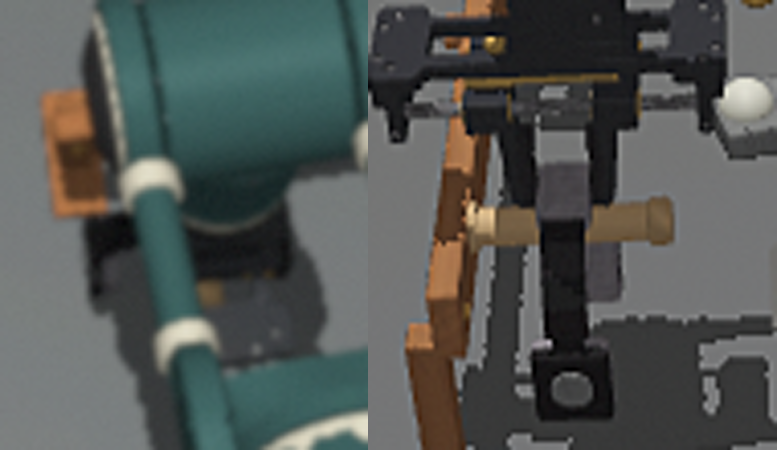

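```bash
python3 - <<'E'
from h import *
def proj(n,X):
    m=camera_model(n);p=m["mtx"]@(m["R"]@np.array(X)+m["t"]);return (p[:2]/p[2]).round(1)
o=np.array([.568,.1215]);y=np.array([-.1,.995])
b=cv2.imread("pics/s7.png")
for z in(.05,.06,.07,.08): print(z,"ear face top/bot",proj("side",(*(o+.063*y),z+.05)),proj("side",(*(o+.063*y),z)),"cush near top/far top",proj("side",(*(o+.022*y),z+.124)),proj("side",(*(o-.022*y),z+.124)))
# same on the initial picture for reference (origin z 0)
o0=np.array([.4475,.1645]);y0=np.array([.319,.948]);print("ref ear",proj("side",(*(o0+.063*y0),.05)),proj("side",(*(o0+.063*y0),0)))
g=b.sum(2).astype(int)
print("col260",[(r,g[r,260]) for r in range(226,258)])
a=cv2.imread("pics/side0.png").sum(2).astype(int);print("ref col300",[(r,a[r,300]) for r in range(258,288)])
E
```

```text
0.05 ear face top/bot [258.4 237.8] [260.2 253.9] cush near top/far top [256.5 201.1] [257.2 189.4]
0.06 ear face top/bot [258.1 234.5] [259.8 250.7] cush near top/far top [256.1 197.6] [256.9 185.9]
0.07 ear face top/bot [257.7 231.2] [259.5 247.5] cush near top/far top [255.7 194. ] [256.5 182.4]
0.08 ear face top/bot [257.3 227.8] [259.1 244.3] cush near top/far top [255.3 190.4] [256.2 178.8]
ref ear [298.8 267.2] [299.6 282.6]
col260 [(226, np.int64(57)), (227, np.int64(64)), (228, np.int64(65)), (229, np.int64(73)), (230, np.int64(66)), (231, np.int64(65)), (232, np.int64(63)), (233, np.int64(58)), (234, np.int64(54)), (235, np.int64(55)), (236, np.int64(107)), (237, np.int64(102)), (238, np.int64(66)), (239, np.int64(52)), (240, np.int64(22)), (241, np.int64(380)), (242, np.int64(259)), (243, np.int64(192)), (244, np.int64(200)), (245, np.int64(202)), (246, np.int64(201)), (247, np.int64(206)), (248, np.int64(218)), (249, np.int64(126)), (250, np.int64(57)), (251, np.int64(37)), (252, np.int64(100)), (253, np.int64(171)), (254, np.int64(177)), (255, np.int64(170)), (256, np.int64(165)), (257, np.int64(154))]
ref col300 [(258, np.int64(74)), (259, np.int64(57)), (260, np.int64(69)), (261, np.int64(48)), (262, np.int64(59)), (263, np.int64(53)), (264, np.int64(58)), (265, np.int64(44)), (266, np.int64(99)), (267, np.int64(69)), (268, np.int64(45)), (269, np.int64(39)), (270, np.int64(236)), (271, np.int64(267)), (272, np.int64(206)), (273, np.int64(195)), (274, np.int64(197)), (275, np.int64(196)), (276, np.int64(200)), (277, np.int64(216)), (278, np.int64(119)), (279, np.int64(51)), (280, np.int64(46)), (281, np.int64(102)), (282, np.int64(360)), (283, np.int64(363)), (284, np.int64(347)), (285, np.int64(347)), (286, np.int64(343)), (287, np.int64(343))]
```

By the ear edge, the headset origin is at z ≈ 0.051-0.054, so contact is about to happen. I lower on slowly.

play_rows:
  plan:
    - [-0.6,[0,0,-0.05],0]
    - [-0.6,[0,0,-0.1],0]
    - [-0.6,[0,0,-0.15],0]
    - [-0.6,[0,0,-0.2],0]
    - [-0.6,[0,0,-0.25],0]
    - [-0.6,[0,0,-0.25],0]
    - [-0.6,[0,0,-0.25],0]
    - [-0.6,[0,0,-0.25],0]

```text
time: 12.7
tool_pos: [0.5683, 0.1212, 0.1514]
tool_rot: [3.141, -0.0, 1.668]
force: [-4.7, -0.2, 7.2]
opening: 0.0296
grasp_force: 29.9
```

Contact: force z rose to +7 N. I ease up 1 mm, open slightly, then retreat straight up.

play_rows:
  plan:
    - [-0.6,[0,0,0.05],0]
    - [-0.6,[0,0,0.1],0]
    - [0.05,[0,0,0.1],0]
    - [0.05,[0,0,0.1],0]
    - [0.05,[0,0,0.1],0]
    - [0.05,[0,0,0.1],0]
    - [0.05,[0,0,0.5],0]
    - [0.05,[0,0,1],0]

```text
time: 13.7
tool_pos: [0.5683, 0.1211, 0.1602]
tool_rot: [-3.142, -0.0, 1.668]
force: [-0.3, 0.0, -0.4]
opening: 0.046
grasp_force: 0.0
```

play_rows:
  plan:
    - [0.05,[0,0,1.5],0]
    - [0.05,[0,0,4],0]
    - [0.05,[0,0,8],0]
    - [0.05,[0,0,12],0]
    - [0.05,[-2,0,15],0]
    - [0.05,[-7,0,16],0]
    - [0.05,[-12,0,16],0]
    - [0.05,[-16,0,16],0]

```text
time: 14.7
tool_pos: [0.4068, 0.1211, 0.3215]
tool_rot: [3.139, -0.0, 1.668]
force: [0.5, 1.4, 1.0]
opening: 0.046
grasp_force: 0.0
```

play_rows:
  plan:
    - [0.05,[0,-5,0],0]
    - [0.05,[0,-10,0],0]
    - [0.05,[0,-15,0],0]
    - [0.05,[0,-20,0],0]
    - [0.05,[0,-25,0],0]
    - [0.05,[0,-25,0],0]
    - [0.05,[0,-25,0],0]
    - [0.05,[0,-25,0],0]

```text
time: 15.7
tool_pos: [0.4084, -0.1278, 0.3203]
tool_rot: [3.141, -0.0, 1.669]
force: [-0.0, -0.2, 0.9]
opening: 0.0465
grasp_force: 0.0
```

```bash
python3 - <<'E'
from station import readout, snapshot
import cv2,numpy as np
s=readout.sense();print(s["time"],s["tool_pos"],s["opening"],s["force"])
b=snapshot("side")[:,:,::-1];t=snapshot("top")[:,:,::-1]
cv2.imwrite("pics/c8.png",np.hstack([cv2.resize(t[120:270,300:540],(480,300),interpolation=cv2.INTER_CUBIC),cv2.resize(b[100:270,210:350],(247,300),interpolation=cv2.INTER_CUBIC)]))
E
```

```text
15.7 [ 0.40838586 -0.12781257  0.32034723] 0.04651029620699097 [-0.01885937 -0.15580871  0.89832391]
```

View pics/c8.png

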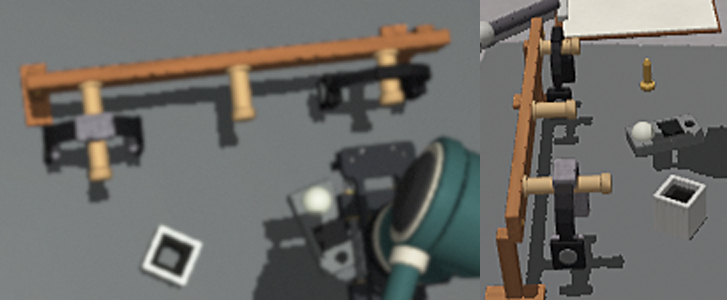

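The picture shows the headset square on the shank: the cushion is at (95,127) in the top crop and (565,175) in the side crop. An ear hangs on each side, and the spare headset and light meter are in place.

```bash
python3 -c "
from station import order
print(order.sign_off())"
```

```text
the job is handed in; nothing more can be done
None
```

The headset hangs square over the long peg's shank with one ear pad on each side and the gripper clear. The last picture shows the spare headset and light meter in place, and I handed the job in at about 16 s; no verdict came back.

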